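# Tip the pacifier out of its tall case and put the tray away under the shelf

### The job

Tip the pacifier out of the tall clear case into the grey tray, keeping the case's mouth low over the tray and never letting the gripper touch a pacifier. Put the empty case back in its leaning rest and let go of it, then slide the tray, flat on the dresser with both pacifiers in it, in under the little shelf until none of it sticks out past the shelf's front edge. Don't bump the shelf, and leave the other things on the dresser where they are.

Things in the scene. Friction and masses are not known exactly. Their poses are not given: they have to be found in the camera images.
- case: Tall narrow clear plastic case: square tube 50 mm outside, 44 mm inside, 180 mm long, 3 mm walls and floor, 70 g, one end open. Loose, lying in the rest, leaning 50 degrees from vertical. Origin: centre of the closed end's outside; z along the tube to the open end; at the start +y is its underside and x is level. Grip it across x, 85 to 150 mm from the closed end, where the rest is narrower.
- case_mouth (a point): Centre of the case's open end, 180 mm along the case's z from its origin.
- pacifier: Small rigid mint pacifier: shield 38 x 30 x 5 mm, round button behind it (22 mm across, 10 mm deep), teat in front; 37 mm long, 16 g. Loose; starts at the closed end of the case, over 130 mm below the mouth. Origin: centre of the button's outer face; z towards the teat. It slides down inside the case once the mouth points some 22 degrees or more below level.
- pacifier2: A second pacifier just like the first, standing on its button in the tray, near the tray's far left corner (about 25 to 35 mm along the tray's +x and 65 to 80 mm along its +y). Same origin and axes.
- tray: Loose shallow grey melamine tray, 130 mm (x) by 230 mm (y), 22 mm high, walls and floor 6 mm, about 350 g. Origin: centre of its underside; z up; its -x long side is the one nearest the robot at the start. It slides on the dresser with a friction of about 0.6.
- tray_near_left (a point): Corner of the tray's underside at the end of its near (-x) long side, on the +y side (65 mm and 115 mm from the tray's origin).
- tray_near_right (a point): The other near corner, on the -y side.
- rest: Fixed bamboo rest that holds the case leaning 50 degrees from vertical towards the rest's +y; foot 84 (x) by 150 mm (y). Its ramp, 44 mm wide, reaches 110 mm up from a stop at the lower end; two cheeks beside the lowest 45 mm of the case stand 28 mm up from the ramp, 58 mm apart inside. Origin: on the dresser, within the foot; z up.
- rest_seat (a point): Where the centre of the case's closed end lies when the case is home in the rest: 66 mm along the rest's -y and 37 mm up from its origin.
- rest_mouth (a point): Where the centre of the case's open end lies when the case is home in the rest.
- shelf: Fixed low wooden shelf at the back: 520 mm wide (y), 240 mm deep (x), top 113 mm and underside 95 mm above the dresser, open in front, 484 mm clear between its side panels, closed back 228 mm behind the front edge; goods up to 120 mm tall stand on it. Origin: on the dresser right below the middle of the front edge; x points in under the shelf, away from the robot.
- jar: Bystander: small glass jar with a metal cap, 48 mm across, 64 mm high; origin at the centre of its underside.
- tongs: Bystander: steel tongs lying flat, 185 mm long, 12 mm high; origin near their middle.
- bear_clip: Bystander: white plastic clip shaped like a bear, about 70 x 45 x 10 mm, lying flat; origin under the middle of the face.
- case_lid: Bystander: the case's clear lid, 54 mm square, 12 mm high; origin at the centre of its underside.
- feeding_bottle: Bystander: clear feeding bottle, 54 mm across, 140 mm high, standing; origin at the centre of its underside.
- brush_box: Bystander: cardboard box 90 x 60 x 50 mm; origin at the centre of its underside.
Not all that is in view belongs to the job. Several things look just like the rest: the one meant starts nearest to the robot's base.

How it is judged:
On the way, in this order (a step that is already met when the one before it is completed fails the run):
1. the pacifier has been tipped out of the case and lies in the tray (x of pacifier in the frame of tray between -0.062 and 0.062 m and y of pacifier in the frame of tray between -0.112 and 0.112 m and z of pacifier in the frame of tray between -0.005 and 0.04 m and distance between pacifier and case above 0.1 m), for 0.2 s.
2. the empty case is back home in its rest and let go (distance between case and rest_seat below 0.012 m and distance between case_mouth and rest_mouth below 0.02 m and contact force between the fingers and case below 0.1 N), for 0.2 s.
3. the tray is wholly under the shelf (x of tray_near_left in the frame of shelf between -0.004 and 0.12 m and x of tray_near_right in the frame of shelf between -0.004 and 0.12 m and height (world z) of tray below 0.006 m and angle between tray's own z axis and vertical below 0.05 rad), for 0.2 s.
At the end, for the whole second after the job is handed in: Both pacifiers in the tray (origins under 40 mm above its underside); case home in its rest (closed end within 12 mm, mouth within 20 mm); tray flat, both near corners behind the shelf's front edge (up to 4 mm short or 120 mm behind); pacifiers, tray and case at rest (under 20 mm/s) (all of step 3 and x of pacifier in the frame of tray between -0.062 and 0.062 m and y of pacifier in the frame of tray between -0.112 and 0.112 m and z of pacifier in the frame of tray between -0.005 and 0.04 m and x of pacifier2 in the frame of tray between -0.062 and 0.062 m and y of pacifier2 in the frame of tray between -0.112 and 0.112 m and z of pacifier2 in the frame of tray between -0.005 and 0.04 m and distance between case and rest_seat below 0.012 m and distance between case_mouth and rest_mouth below 0.02 m and linear speed of each of pacifier, pacifier2, tray, case below 0.02 m/s); the robot touches nothing.
It fails at once if the pacifier leaves the case while it is more than 120 mm above the dresser (z of pacifier in the frame of case above 0.18 m and height (world z) of pacifier above 0.12 m).
It fails at once if the robot touches a pacifier (contact force between any of the fingers, the arm and pacifier above 0.3 N or contact force between any of the fingers, the arm and pacifier2 above 0.3 N).
It fails at once if the shelf is bumped by anything, harder than 8 N (contact force between shelf and anything else above 8 N).
It fails at once if another thing on the dresser (jar, tongs, bear clip, lid, bottle, box) is moved by more than 30 mm (distance of any of jar, tongs, bear_clip, case_lid, feeding_bottle, brush_box from where it was at the start of the episode above 0.03 m).
It also fails if it takes over 70 s, if anything falls off the work surface, if the arm or the gripper's body presses on something with over 40 N, if the wrist force passes 120 N, or if a joint passes its speed limit or range.

### The arm

A 6-joint arm with a two-finger parallel gripper is mounted at the origin on the work surface. World frame = base frame: x ahead of the robot, y to its left, z up, the work surface at z = 0. Lengths are in m, angles in rad, forces in N, time in s.
With the tool pointing down it reaches from about 0.375 to 0.825 m from the base axis. Payload 5.5 kg.
Tool frame: the origin (TCP) lies between the finger pads; the fingertips stand 17 mm ahead of it and the grasp point (between the pads) lies 2 mm behind it; x points along the fingers, y is the direction in which the jaws open and shut, and the axes are right-handed (so a half turn about x gives the same grasp; the last joint's range is limited). The gripper opens to 85 mm and grips with 20 to 120 N. Pads are 22 mm wide; open, the fingers measure 114 mm over their backs; the gripper's body (76 mm by 85 mm) begins 54 mm behind the grasp point. The pads swing forward as they close: fully open they stand 13 mm farther back than shut.
Start: joints at [1.309, 0.314, -0.047, 1.21, 0, 1.571], TCP at [0.155, 0.58, 0.248] pointing down, gripper open.
Joint ranges: [-2.67, 2.67], [-0.69, 1.73], [-1.03, 1.25], [-2.08, 2.16], [-1.42, 1.45], [-3.14, 3.14]. Speed limits (rad/s): [2.39, 2.39, 3.01, 3.14, 3.14, 3.14].

### API

Orientations are given as a unit quaternion [w, x, y, z].
In Python, from workcell import env, eyes, job_done gives the robot as it stands. The module is installed in compiled form; this text tells all that it offers.
- The arm moves only by the tool arm_command, never from a script. Its argument "series" is a list of rows, each a list of 3 entries, a list of its own where there are three numbers: the shift along the tool's x, y, z in cm, then the turn, a rotation vector about the tool's x, y, z in rad, then the finger opening in cm, from 0 to 8.54. In form: [[[dx, dy, dz], [wx, wy, wz], grip], ...]. A call has 1 to 10 rows; each row is the pose to reach, as a shift and turn from the pose commanded when the call began, along the tool's axes at that moment; what a row does not reach only later rows make up. A row lasts 1/8 s, in which the tool goes at most 62.5 mm and 10.7 degrees, less where a joint would pass 70% of its speed; a pose out of reach is approached as far as the arm can. A call with a gripper value outside its range is refused whole. The fingers move at their own pace and stop on an object; "grip_force" is the grip in N (left out, the last holds). Time passes only in rows, so rows that repeat a pose let the fingers close. It gives the time, the measured TCP pose, the force and the opening at its end, in the units of the state.
- env.get_obs(): the state, without advancing time (a new reading comes with each control period).
- eyes.read_camera(name): name is "scene" or "top" or "wrist"; returns the picture (400x640x3 uint8, blue, green, red); there is no depth.
- eyes.camera_model(name): a dict with "camera_matrix" (3x3 intrinsics, pixels), "k1" (the pictures are not rectified: a ray, as slopes to the right and down, at radius r is drawn at 1 + k1 r^2 times it, then the intrinsics apply), "extrinsics" (4x4, takes a point from world to camera coordinates). Camera axes: x right, y down, z forward; pixel columns grow to the right and rows downward; lengths in m; the calibration is good to about 2 mm. A picture is of the moment at which its call begins: read the wrist's pose just before it. camera_model takes no time and is no camera call; for the wrist camera it gives the pose at the moment of the call.
- job_done(): hands the job in, once; it reports no verdict.
The state is a dict: "time": time; "q": joint angles; "dq": joint speeds; "effort": joint torques, N m; "eef_pos": TCP position; "tcp_rot": TCP orientation; "force": force on the tool from outside, world axes, zero at the start; "ft_torque": the same for the moment, N m; "finger_gap": finger opening in m.
Only numpy, scipy, OpenCV 4.12 (cv2) and the standard library are available. Lean on these libraries where they do the work, as an engineer would, in place of code of your own. Each camera call takes 0.05 s, during which the arm holds its last target. There are 200 camera calls.

## Working session

There is one attempt and no reset: what is moved stays moved. The work goes in short steps, Python scripts to look and compute and a tool call to move; the robot and the scene stay as the last step left them, time stands still between calls to the robot, and variables do not carry over. Pictures are saved under pics/ and viewed, about 8 in all and at most 12, crops included, and the job is handed in when it is done.

Besides the shell and the picture viewer there is one more tool, called after "Request:" as name(argument=value, ...) on one line, values as JSON. arm_command: Moves the arm, as the interface text tells. Its arguments: {"type":"object","properties":{"series":{"type":"array"},"grip_force":{"type":"number"}},"required":["series"]}

```bash
mkdir -p pics; python3 - <<'E'
from workcell import env, eyes
import cv2,numpy as np
np.set_printoptions(precision=4,suppress=True)
o=env.get_obs(); print({k:np.round(v,4) for k,v in o.items()})
for n in ["scene","top","wrist"]:
    m=eyes.camera_model(n); print(n,m)
    cv2.imwrite(f"pics/{n}0.png",eyes.read_camera(n))
E
```

```text
{'time': np.float64(0.0), 'q': array([ 1.309 ,  0.3142, -0.0481,  1.2102, -0.    ,  1.5708]), 'dq': array([-0.0001, -0.0015,  0.0005, -0.0004, -0.0019,  0.0003]), 'effort': array([ -0.0013, -53.9588,  33.9749,   0.0193,  -0.    ,   0.    ]), 'eef_pos': array([0.1552, 0.579 , 0.2474]), 'tcp_rot': array([ 0.701 ,  0.0917,  0.7011, -0.0929]), 'force': array([ 1.1439, -0.0968,  0.646 ]), 'ft_torque': array([-0.0236,  0.0025,  0.0433]), 'finger_gap': np.float64(0.0855)}
scene {'camera_matrix': array([[462.968 ,   0.    , 322.089 ],
       [  0.    , 462.968 , 204.6679],
       [  0.    ,   0.    ,   1.    ]]), 'k1': -0.059281224062224726, 'extrinsics': array([[ 0.5114,  0.8592,  0.019 , -0.2316],
       [ 0.5469, -0.3083, -0.7784, -0.2126],
       [-0.6629,  0.4084, -0.6275,  1.8629],
       [ 0.    ,  0.    ,  0.    ,  1.    ]])}
top {'camera_matrix': array([[509.0557,   0.    , 326.4027],
       [  0.    , 509.0557, 201.3988],
       [  0.    ,   0.    ,   1.    ]]), 'k1': -0.009456015424963868, 'extrinsics': array([[-0.0138, -0.9998, -0.016 , -0.0331],
       [-0.9836,  0.0164, -0.1797,  0.5559],
       [ 0.1799,  0.0132, -0.9836,  1.5148],
       [ 0.    ,  0.    ,  0.    ,  1.    ]])}
wrist {'camera_matrix': array([[342.0038,   0.    , 320.0381],
       [  0.    , 342.0038, 201.2996],
       [  0.    ,   0.    ,   1.    ]]), 'k1': -0.030415553513936273, 'extrinsics': array([[ 0.2591,  0.9659, -0.0009, -0.5992],
       [ 0.9211, -0.2468,  0.301 , -0.0385],
       [ 0.2905, -0.0788, -0.9536,  0.3798],
       [ 0.    ,  0.    ,  0.    ,  1.    ]])}
```

View pics/scene0.png

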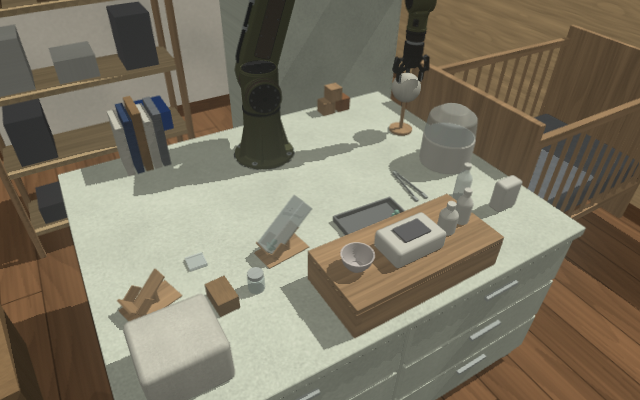

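View pics/top0.png

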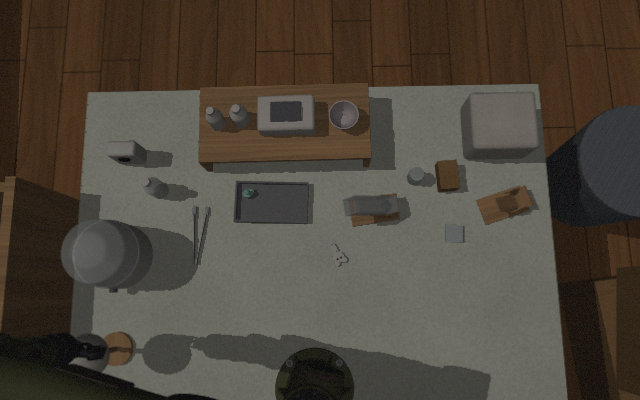

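Scene (picture 1): case lies in the bamboo rest at about (285,228), and a second, empty rest is at (150,297). The tray is at (370,217) and the shelf at (405,260).
Top (picture 2): case and rest at (373,208), decoy rest at (505,205), tray at (272,202) with a mint pacifier at (249,193), jar (416,176), box (447,176), clip (340,256), lid (455,233), tongs (200,235), shelf front edge at about row 160.
Could be taken for the rest: (373,208) or (505,205). I choose the first, which holds the case and is nearer the base. Next I check that in a close crop.

```bash
cat > h.py <<'E'
import numpy as np, cv2
from workcell import env, eyes
from scipy.spatial.transform import Rotation as R
np.set_printoptions(precision=4,suppress=True)
def ray(m,uv):
    K=m["camera_matrix"];E=m["extrinsics"];d=(np.array(uv,float)-K[:2,2])/K[0,0]
    s=d.copy()
    for _ in range(10): s=d/(1+m["k1"]*(s@s))
    v=E[:3,:3].T@np.array([*s,1]); return -E[:3,:3].T@E[:3,3], v/np.linalg.norm(v)
def onz(m,uv,z):
    c,v=ray(m,uv); return c+v*(z-c[2])/v[2]
def two(m1,a,m2,b):
    c,u=ray(m1,a);d,v=ray(m2,b); t=np.linalg.lstsq(np.c_[u,-v],d-c,rcond=None)[0]
    p,q=c+u*t[0],d+v*t[1]; return (p+q)/2,np.linalg.norm(p-q)
def proj(m,p):
    E=m["extrinsics"];K=m["camera_matrix"];c=E[:3,:3]@np.array(p,float)+E[:3,3];s=c[:2]/c[2]
    return K[0,0]*s*(1+m["k1"]*(s@s))+K[:2,2]
def rot(o=None):
    w,x,y,z=(o or env.get_obs())["tcp_rot"]; return R.from_quat([x,y,z,w])
E
python3 - <<'E'
from h import *
a=cv2.imread("pics/top0.png"); b=cv2.imread("pics/scene0.png")
A=cv2.resize(a[150:235,225:425],None,fx=4,fy=4,interpolation=cv2.INTER_CUBIC)
B=cv2.resize(b[185:275,235:435],None,fx=4,fy=4,interpolation=cv2.INTER_CUBIC)[:250+110]
im=np.vstack([A,B])[:,:800]; im=cv2.convertScaleAbs(im,alpha=1.3,beta=10)[:700]
im=cv2.resize(im,(0,0),fx=.85,fy=.85); print(im.shape)
cv2.imwrite("pics/crop1.png",im)
E
```

```text
(595, 680, 3)
```

View pics/crop1.png

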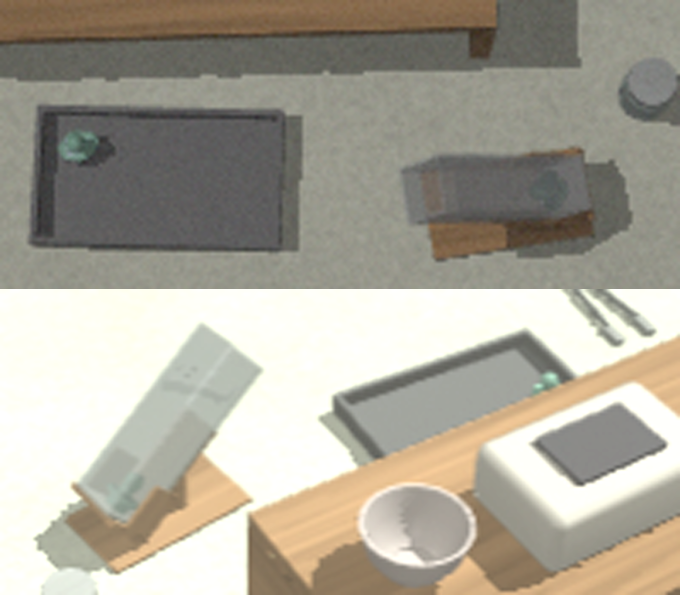

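Crop (picture 3, 3.4x): the chosen rest holds the clear case, with the mint pacifier at its closed end near (548,187). The mouth points left (+y) at (405-440,155-224). Tray rim corners are at (40,106), (284,112), (280,249) and (32,245). The choice holds.

```bash
python3 - <<'E'
from h import *
t=eyes.camera_model("top");s=eyes.camera_model("scene");w=eyes.camera_model("wrist")
T=lambda x,y:(225+x/3.4,150+y/3.4); S=lambda x,y:(235+x/3.4,185+(y-289)/3.4)
o=env.get_obs();Rt=rot(o)
for n,m in (("top",t),("scene",s),("wrist",w)): print(n,ray(m,(320,200)))
c,_=ray(w,(320,200)); print("cam in tool",Rt.inv().apply(c-o["eef_pos"]), "cam axes in tool\n",Rt.as_matrix().T@w["extrinsics"][:3,:3].T)
print("tool axes\n",Rt.as_matrix())
P=[onz(t,T(*p),.022) for p in [(40,106),(284,112),(280,249),(32,245)]]
print("tray",P,[np.linalg.norm(P[i]-P[i-1]) for i in range(4)],np.mean(P,0))
print("foot",[onz(t,T(*p),.01) for p in [(583,149),(594,238),(435,260)]])
print("foot scene",[onz(s,S(*p),.0) for p in [(113,573),(250,500),(38,545)]])
for p in [(0,42),(496,27)]: print("shelf top edge",onz(t,T(*p),.113))
print("shelf corner",onz(s,S(248,514),.113))
print("mouth low",[onz(t,T(*p),.134) for p in [(405,170),(415,224)]])
print("mouth hi",[onz(t,T(*p),.172) for p in [(438,153)]], onz(s,S(203,324),.172), onz(s,S(262,370),.134))
print("pac",onz(t,T(548,187),.05))
E
```

```text
top (array([ 0.2738, -0.0623,  1.5893]), array([ 0.1828,  0.0257, -0.9828]))
scene (array([ 1.4696, -0.6275,  1.0078]), array([-0.6707,  0.4077, -0.6197]))
wrist (array([0.0804, 0.5992, 0.3734]), array([ 0.287 , -0.0778, -0.9548]))
cam in tool [-0.1258 -0.0001 -0.0775] cam axes in tool
 [[-0.0007 -0.301   0.9536]
 [ 1.     -0.0005  0.0005]
 [ 0.0003  0.9536  0.301 ]]
tool axes
 [[-0.0003  0.2588  0.9659]
 [-0.0013  0.9659 -0.2588]
 [-1.     -0.0013  0.    ]]
tray [array([0.6302, 0.2414, 0.022 ]), array([0.6206, 0.0143, 0.022 ]), array([0.4925, 0.0189, 0.022 ]), array([0.4998, 0.2465, 0.022 ])] [np.float64(0.1305263941567614), np.float64(0.22731425697991742), np.float64(0.12817257488353756), np.float64(0.22762734947743257)] [0.5608 0.1303 0.022 ]
foot [array([ 0.5833, -0.2625,  0.01  ]), array([ 0.4997, -0.2694,  0.01  ]), array([ 0.4817, -0.1228,  0.01  ])]
foot scene [array([ 0.5852, -0.2642,  0.    ]), array([ 0.5649, -0.1158,  0.    ]), array([ 0.5219, -0.3073,  0.    ])]
shelf top edge [0.668  0.2603 0.113 ]
shelf top edge [ 0.6737 -0.1773  0.113 ]
shelf corner [ 0.6796 -0.1825  0.113 ]
mouth low [array([ 0.5433, -0.0943,  0.134 ]), array([ 0.4964, -0.1018,  0.134 ])]
mouth hi [array([ 0.5502, -0.1212,  0.172 ])] [ 0.5091 -0.1312  0.172 ] [ 0.5487 -0.0947  0.134 ]
pac [ 0.5411 -0.2246  0.05  ]
```

Both views agree: foot 84 x 148 mm, yaw about 7°, tray 130 x 228 mm, centre (0.561, 0.130). I raise first, then move over the case for a close look.

Request:
arm_command(series=[[[-6,0,0],[0,0,0],8.5],[[-9,0,0],[0,0,0],8.5],[[-7,-60.7,55.1],[1.187,0,0],8.5],[[-7,-60.7,55.1],[1.187,0,0],8.5],[[-7,-60.7,55.1],[1.187,0,0],8.5],[[-7,-60.7,55.1],[1.187,0,0],8.5],[[-7,-60.7,55.1],[1.187,0,0],8.5],[[-7,-60.7,55.1],[1.187,0,0],8.5],[[-7,-60.7,55.1],[1.187,0,0],8.5],[[-7,-60.7,55.1],[1.187,0,0],8.5]])

```text
time: 1.4
eef_pos: [0.3845, 0.1332, 0.3261]
tcp_rot: [0.53, 0.469, 0.529, -0.468]
force: [1.2, 1.0, -0.5]
finger_gap: 0.085
```

```bash
cat >> h.py <<'E'
def go(p,X,Y):
    """print shift (cm, tool axes) and turn for TCP at p, tool x along X, tool y along Y"""
    o=env.get_obs();Rc=rot(o);X=np.array(X,float);X/=np.linalg.norm(X);Y=np.array(Y,float);Y-=X*(X@Y);Y/=np.linalg.norm(Y)
    Rn=R.from_matrix(np.c_[X,Y,np.cross(X,Y)])
    print("t %.2f pos"%o["time"],o["eef_pos"],"q",o["q"],"gap",o["finger_gap"],"F",o["force"])
    print("shift cm",Rc.inv().apply(np.array(p)-o["eef_pos"])*100,"turn",(Rc.inv()*Rn).as_rotvec())
E
python3 -c "
from h import *
go([.53,-.15,.31],[0,0,-1],[.9925,.122,0])"
```

```text
t 1.40 pos [0.3845 0.1332 0.3261] q [ 0.3335 -0.0759 -0.3149  1.3312  0.0001  1.7825] gap 0.08502600066962183 F [ 1.162   1.0331 -0.4726]
shift cm [ 1.613  11.0054 29.88  ] turn [-0.0005 -0.0002 -0.0006]
```

Request:
arm_command(series=[[[1.6,11,29.9],[0,0,0],8.5],[[1.6,11,29.9],[0,0,0],8.5],[[1.6,11,29.9],[0,0,0],8.5],[[1.6,11,29.9],[0,0,0],8.5],[[1.6,11,29.9],[0,0,0],8.5],[[1.6,11,29.9],[0,0,0],8.5],[[1.6,11,29.9],[0,0,0],8.5]])

```text
time: 2.28
eef_pos: [0.5292, -0.1483, 0.3095]
tcp_rot: [0.529, 0.469, 0.53, -0.469]
force: [-0.3, -0.6, 0.2]
finger_gap: 0.085
```

```bash
python3 - <<'E'
from h import *
import pickle
o=env.get_obs(); print(o["eef_pos"],o["q"],o["time"])
m=eyes.camera_model("wrist"); a=eyes.read_camera("wrist"); pickle.dump((m,a),open("w1.pkl","wb"))
cv2.imwrite("pics/w1.png",cv2.convertScaleAbs(a,alpha=1.5))
E
```

```text
[ 0.5292 -0.1483  0.3095] [-0.2735  0.2021 -0.0537  1.3166  0.0004  1.1763] 2.275
```

View pics/w1.png

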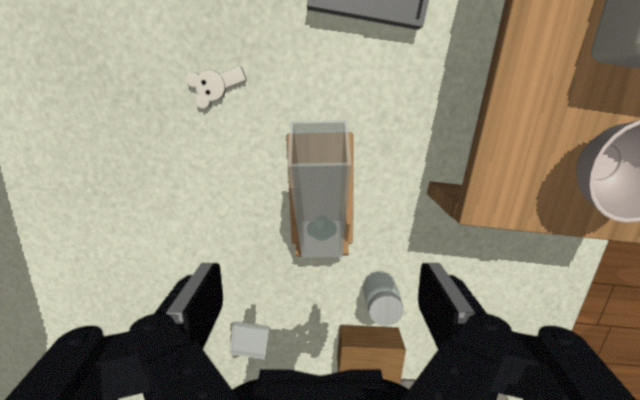

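Picture 4 (wrist): the case is almost aligned with the view. Upper mouth edge (290-351, 164), lower mouth edge (293-345, 122), closed end (302-345, 256), foot corners (288,134), (353,134). The camera-right direction matches the case x.

```bash
python3 - <<'E'
from h import *
import pickle
m,a=pickle.load(open("w1.pkl","rb"))
hi=[onz(m,p,.172) for p in [(290,165),(351,164)]]; lo=[onz(m,p,.1336) for p in [(293,123),(345,122)]]
cl=[onz(m,p,.056) for p in [(302,257),(345,256)]]
for n,e in (("hi",hi),("lo",lo),("cl",cl)):
    d=e[1]-e[0]; print(n,e,"w",np.linalg.norm(d),"yaw",np.degrees(np.arctan2(d[1],d[0])),"mid",(e[0]+e[1])/2)
M=(sum(hi)+sum(lo))/4; print("mouth",M)
for yaw in (6,7,8):
    y=np.radians(yaw); d=np.array([-np.sin(y),np.cos(y),0]); ax=d*np.sin(np.radians(50))+np.array([0,0,np.cos(np.radians(50))])
    s=M-.18*ax; up=np.cross(np.array([np.cos(y),np.sin(y),0]),ax); print(yaw,"seat",s,"cl pred",s+.025*up,proj(m,s+.025*up),"pac pix", proj(m,s+.02*ax))
E
```

```text
hi [array([ 0.5023, -0.1274,  0.172 ]), array([ 0.5495, -0.1208,  0.172 ])] w 0.04765664322035175 yaw 7.889033236337918 mid [ 0.5259 -0.1241  0.172 ]
lo [array([ 0.4989, -0.0985,  0.1336]), array([ 0.5434, -0.0922,  0.1336])] w 0.04492732326725547 yaw 8.00296588043412 mid [ 0.5211 -0.0953  0.1336]
cl [array([ 0.5201, -0.264 ,  0.056 ]), array([ 0.5722, -0.2563,  0.056 ])] w 0.05272646548402696 yaw 8.428544242313793 mid [ 0.5462 -0.2602  0.056 ]
mouth [ 0.5235 -0.1097  0.1528]
6 seat [ 0.5379 -0.2469  0.0371] cl pred [ 0.5396 -0.2628  0.0562] [317.915  257.9658] pac pix [318.3179 232.2884]
7 seat [ 0.5403 -0.2466  0.0371] cl pred [ 0.5423 -0.2625  0.0562] [320.1053 257.9818] pac pix [320.0769 232.3014]
8 seat [ 0.5427 -0.2463  0.0371] cl pred [ 0.5449 -0.2622  0.0562] [322.2956 257.9632] pac pix [321.836  232.2858]
```

Mouth (0.5235, -0.110, 0.153), yaw 8°. The back-projected closed end agrees within 2 px. Next is the pre-grasp, 100 mm back along the case's normal.

```bash
cat >> h.py <<'E'
yw=np.radians(8.); RX=np.array([np.cos(yw),np.sin(yw),0]); RD=np.array([-np.sin(yw),np.cos(yw),0])
MOUTH=np.array([.5235,-.1097,.1528])
def axis(el): # case axis at elevation el deg, and tool x (case +y)
    e=np.radians(el); return RD*np.cos(e)+np.array([0,0,np.sin(e)]), RD*np.sin(e)-np.array([0,0,np.cos(e)])
AX,TX=axis(40); SEAT=MOUTH-.18*AX; G=SEAT+.12*AX; TG=G+.005*TX
E
python3 -c "
from h import *
print(G,SEAT,AX,TX); go(TG-.10*TX,TX,RX)"
```

```text
[ 0.5299 -0.1552  0.1142] [ 0.5427 -0.2462  0.0371] [-0.1066  0.7586  0.6428] [-0.0895  0.6365 -0.766 ]
t 2.33 pos [ 0.529  -0.1475  0.3099] q [-0.2723  0.2009 -0.0543  1.3167  0.0005  1.1763] gap 0.08506459022998429 F [-0.0908  0.0274  0.1104]
shift cm [12.2829  0.1098  6.8878] turn [-0.017   0.6973 -0.0053]
```

Request:
arm_command(series=[[[0,0,3.5],[0,0.18,0],8.5],[[3,0.1,6.9],[0,0.36,0],8.5],[[6,0.1,6.9],[-0.01,0.54,0],8.5],[[12.3,0.1,6.9],[-0.017,0.697,-0.005],8.5],[[12.3,0.1,6.9],[-0.017,0.697,-0.005],8.5],[[12.3,0.1,6.9],[-0.017,0.697,-0.005],8.5],[[12.3,0.1,6.9],[-0.017,0.697,-0.005],8.5]])

```text
time: 3.2
eef_pos: [0.5411, -0.2163, 0.1947]
tcp_rot: [0.326, 0.594, 0.681, -0.277]
force: [0.6, -0.7, 0.4]
finger_gap: 0.0852
```

```bash
python3 - <<'E'
from h import *
import pickle
go(TG,TX,RX)
m=eyes.camera_model("wrist"); a=eyes.read_camera("wrist"); pickle.dump((m,a),open("w2.pkl","wb"))
cv2.imwrite("pics/w2.png",cv2.convertScaleAbs(a,alpha=1.5))
E
```

```text
t 3.20 pos [ 0.5411 -0.2163  0.1947] q [-0.6307  0.7062  0.2471  1.6263  0.4782  0.6668] gap 0.08519821240116496 F [ 0.6489 -0.7261  0.3724]
shift cm [10.6579 -0.3392  0.303 ] turn [ 0.008   0.0107 -0.0068]
```

View pics/w2.png

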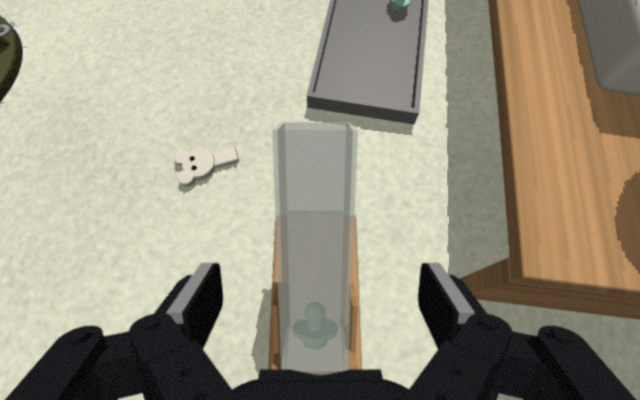

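Picture 5 (wrist, tilted): the case at u 275-357 lies straight and centred between the fingers, the pacifier stands at the closed end (315,325), and the grasp zone is clear. I go in and close.

Request:
arm_command(series=[[[5,-0.3,0.3],[0.008,0.011,-0.007],8.5],[[8,-0.3,0.3],[0.008,0.011,-0.007],8.5],[[10.6,-0.3,0.3],[0.008,0.011,-0.007],8.5],[[10.6,-0.3,0.3],[0.008,0.011,-0.007],8.5],[[10.6,-0.3,0.3],[0.008,0.011,-0.007],8.5]])

```text
time: 3.88
eef_pos: [0.5285, -0.1528, 0.1075]
tcp_rot: [0.315, 0.595, 0.685, -0.277]
force: [-0.3, 0.0, 0.7]
finger_gap: 0.0848
```

```bash
python3 -c "
from h import *
go(TG,TX,RX)"
```

```text
t 3.88 pos [ 0.5285 -0.1528  0.1075] q [-0.5654  0.6981  0.0134  1.3911  0.5133  0.7336] gap 0.08480058528970896 F [-0.3036  0.0048  0.7194]
shift cm [-0.1859  0.1045 -0.236 ] turn [-0.004  -0.0056  0.0027]
```

Request:
arm_command(series=[[[0,0,0],[0,0,0],4.0],[[0,0,0],[0,0,0],4.0],[[0,0,0],[0,0,0],4.0],[[0,0,0],[0,0,0],4.0],[[0,0,0],[0,0,0],4.0],[[0,0,0],[0,0,0],4.0]], grip_force=40)

```text
time: 4.62
eef_pos: [0.5276, -0.1529, 0.1046]
tcp_rot: [0.313, 0.596, 0.686, -0.278]
force: [0.3, -3.2, 6.5]
finger_gap: 0.0495
```

```bash
python3 -c "
from h import *
go(TG,TX,RX)
go(TG+[0,.0,.1],TX,RX)"
```

```text
t 4.62 pos [ 0.5276 -0.1529  0.1046] q [-0.5667  0.7031  0.0129  1.3904  0.5138  0.7336] gap 0.04949010167256842 F [ 0.3009 -3.1753  6.5481]
shift cm [-0.4034  0.1943 -0.4189] turn [-0.0075 -0.0091  0.0043]
t 4.62 pos [ 0.5276 -0.1529  0.1046] q [-0.5667  0.7031  0.0129  1.3904  0.5138  0.7336] gap 0.04949010167256842 F [ 0.3009 -3.1753  6.5481]
shift cm [-8.0048  0.113  -6.9159] turn [-0.0075 -0.0091  0.0043]
```

Gripped at 49.5 mm. I store this as the home grasp pose and plan the tipping waypoints relative to it.

```bash
python3 - <<'E'
from h import *
import pickle
o=env.get_obs(); pickle.dump((o["eef_pos"],rot(o).as_quat()),open("home.pkl","wb"))
E
cat >> h.py <<'E'
import pickle,os
if os.path.exists("home.pkl"):
    HP,hq=pickle.load(open("home.pkl","rb")); HR=R.from_quat(hq)
    ML=HR.inv().apply(MOUTH-HP)          # mouth in the tool frame
def held(el,mouth,yaw=0):
    """row from the present pose so that held case has elevation el with its mouth at the point"""
    Rn=R.from_rotvec([0,0,np.radians(yaw)])*R.from_rotvec(RX*np.radians(el-40))*HR
    o=env.get_obs();Rc=rot(o);p=np.array(mouth)-Rn.apply(ML)
    print("el",el,"tcp",p,"shift",Rc.inv().apply(p-o["eef_pos"])*100,"turn",(Rc.inv()*Rn).as_rotvec())
E
python3 - <<'E'
from h import *
print("ML",ML)
held(40,MOUTH-.08*TX); held(20,[.55,-.02,.22]); held(8,[.565,.065,.13]); 
E
```

```text
ML [-0.0085  0.0015 -0.0642]
el 40 tcp [ 0.5347 -0.2038  0.1659] shift [-7.9996 -0.0349 -0.0726] turn [0. 0. 0.]
el 20 tcp [ 0.556  -0.0769  0.1895] shift [ -1.8405   3.7827 -10.9641] turn [ 0.0015 -0.3491  0.0026]
el 8 tcp [0.5717 0.0031 0.1121] shift [  9.0384   6.4915 -11.8057] turn [ 0.0024 -0.5585  0.0042]
```

Request:
arm_command(series=[[[-1.5,0,0],[0,0,0],4.0],[[-4,0,0],[0,0,0],4.0],[[-8,0,0],[0,0,0],4.0],[[-9,0,0],[0,0,0],4.0],[[-7,1.2,-3.6],[0,-0.1,0],4.0],[[-5,2.5,-7.3],[0,-0.22,0],4.0],[[-1.8,3.8,-11],[0,-0.349,0],4.0],[[-1.8,3.8,-11],[0,-0.349,0],4.0],[[-1.8,3.8,-11],[0,-0.349,0],4.0]])

```text
time: 5.75
eef_pos: [0.555, -0.0747, 0.1885]
tcp_rot: [0.427, 0.537, 0.622, -0.377]
force: [-0.1, -0.0, -1.8]
finger_gap: 0.0496
```

```bash
python3 - <<'E'
from h import *
o=env.get_obs(); print(o["eef_pos"],o["q"],o["finger_gap"],o["force"],o["time"])
m=eyes.camera_model("wrist"); a=eyes.read_camera("wrist")
cv2.imwrite("pics/w3.png",cv2.convertScaleAbs(a,alpha=1.5))
held(8,[.565,.065,.12]); held(-8,[.565,.065,.065]); held(-20,[.565,.065,.06])
E
```

```text
[ 0.555  -0.0747  0.1885] [-0.3099  0.4007 -0.1129  1.2281  0.3179  1.0958] 0.049566886740474096 [-0.0979 -0.0419 -1.7672] 5.75
el 8 tcp [0.5717 0.0031 0.1021] shift [10.6935  2.8166 -4.0812] turn [ 0.0032 -0.2108  0.0064]
el -8 tcp [0.572  0.0006 0.065 ] shift [14.0817  2.8571 -2.538 ] turn [ 0.0051 -0.4901  0.0082]
el -20 tcp [0.5718 0.002  0.0734] shift [13.3385  2.8477 -2.9675] turn [ 0.0065 -0.6995  0.0095]
```

View pics/w3.png

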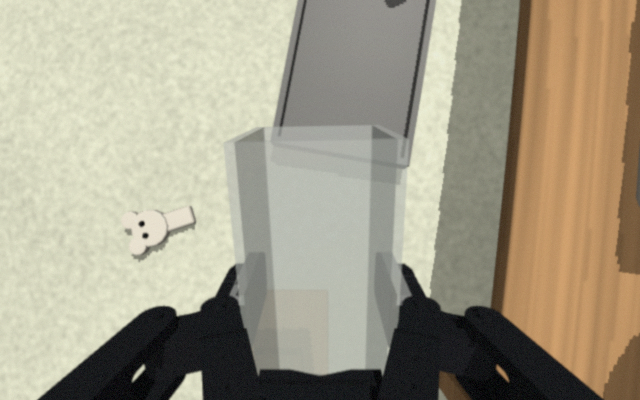

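Picture 6 (wrist): case held firmly between the pads, its mouth (226-405, 127-143) above the right end of the tray (near-right wall at row 150), with nothing in the way. I lower it with the mouth roughly level, then tip slowly.

Request:
arm_command(series=[[[3.5,1,-2.5],[0,-0.08,0],4.0],[[7.5,2,-4],[0,-0.15,0],4.0],[[10.7,2.8,-4.1],[0.003,-0.211,0.006],4.0],[[12.5,2.8,-3.3],[0.004,-0.35,0.007],4.0],[[14.1,2.9,-2.5],[0.005,-0.49,0.008],4.0],[[13.8,2.9,-2.7],[0.005,-0.58,0.008],4.0],[[13.8,2.9,-2.7],[0.005,-0.58,0.008],4.0],[[13.8,2.9,-2.7],[0.005,-0.58,0.008],4.0]])

```text
time: 6.8
eef_pos: [0.5732, 0.0001, 0.0683]
tcp_rot: [0.586, 0.412, 0.471, -0.515]
force: [-0.6, 0.6, -1.1]
finger_gap: 0.05
```

```bash
python3 - <<'E'
from h import *
o=env.get_obs(); print(o["eef_pos"],o["q"],o["finger_gap"],o["force"],o["time"])
r=rot(o); print("mouth now",o["eef_pos"]+r.apply(ML),"el",np.degrees(np.arcsin(-r.as_matrix()[2,2])))
for e in (-20,-24,-27,-32): held(e,[.565,.068,.058])
E
```

```text
[0.5732 0.0001 0.0683] [ 0.1198  0.3994 -0.3816  0.7902 -0.2196  1.5602] 0.04995671181406613 [-0.5703  0.599  -1.0583] 6.8
mouth now [0.5663 0.0643 0.0626] el -12.580055688169587
el -20 tcp [0.5718 0.005  0.0714] shift [-0.4119 -0.0726 -0.4174] turn [-0.0006 -0.1204  0.0014]
el -24 tcp [0.5717 0.006  0.0758] shift [-0.8639 -0.0748 -0.4282] turn [-0.0003 -0.1902  0.0019]
el -27 tcp [0.5716 0.0071 0.079 ] shift [-1.2018 -0.0766 -0.457 ] turn [-0.     -0.2426  0.0024]
el -32 tcp [0.5713 0.0091 0.0843] shift [-1.7601 -0.08   -0.5442] turn [ 0.0004 -0.3298  0.0031]
```

Request:
arm_command(series=[[[-0.4,-0.1,-0.4],[0,-0.12,0.001],4.0],[[-0.6,-0.1,-0.4],[0,-0.16,0.002],4.0],[[-0.9,-0.1,-0.4],[0,-0.19,0.002],4.0],[[-1,-0.1,-0.4],[0,-0.21,0.002],4.0],[[-1.1,-0.1,-0.4],[0,-0.226,0.002],4.0],[[-1.1,-0.1,-0.4],[0,-0.226,0.002],4.0],[[-1.1,-0.1,-0.4],[0,-0.226,0.002],4.0],[[-1.1,-0.1,-0.4],[0,-0.226,0.002],4.0]])

```text
time: 7.8
eef_pos: [0.5712, 0.0074, 0.0786]
tcp_rot: [0.637, 0.351, 0.401, -0.557]
force: [-0.1, 0.5, -0.6]
finger_gap: 0.0498
```

```bash
cat > mint.py <<'E'
from h import *
import sys
o=env.get_obs(); r=rot(o); print(o["time"],o["eef_pos"],o["finger_gap"],o["force"],"mouth",o["eef_pos"]+r.apply(ML),"el",np.degrees(np.arcsin(-r.as_matrix()[2,2])))
for n in ("top","wrist"):
    m=eyes.camera_model(n); a=eyes.read_camera(n); cv2.imwrite(f"pics/{n}_{sys.argv[1]}.png",cv2.convertScaleAbs(a,alpha=1.5))
    b,g,rr=[a[...,i].astype(int) for i in range(3)]
    k=((g-rr>18)&(g-b>-5)).astype(np.uint8)
    c,l,s,ce=cv2.connectedComponentsWithStats(k)
    for i in range(1,c):
        if s[i,4]>15: print(n,"mint at",ce[i],"area",s[i,4],"world z=.02",onz(m,ce[i],.02))
E
python3 mint.py tip1
```

```text
7.8 [0.5712 0.0074 0.0786] 0.04978712709349831 [-0.0955  0.4902 -0.6431] mouth [0.5645 0.0687 0.0585] el -25.606819544772193
```

```bash
sed -i 's/g-rr>18)&(g-b>-5)/g-rr>10)\&(g-b>0)\&(g>45)/' mint.py; python3 mint.py tip2
```

```text
7.9 [0.5712 0.0075 0.0787] 0.04991096215583503 [0.326  0.3667 0.8843] mouth [0.5645 0.0687 0.0586] el -25.609094901720795
```

View pics/wrist_tip2.png

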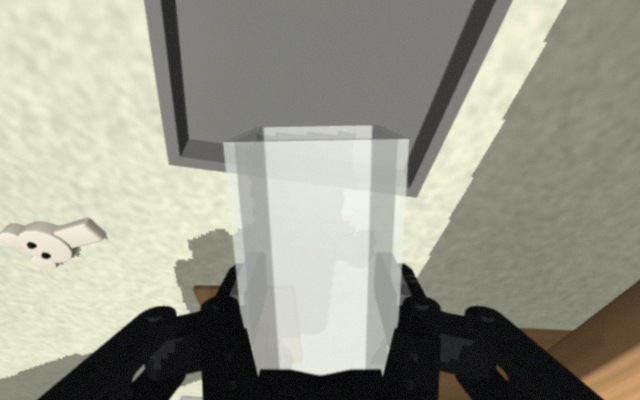

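Picture 7 (wrist): mouth well inside the tray's right end, edge at rows 127-140, no pacifier visible in the front half of the case. It has probably not slid yet, so I tip a little further.

```bash
python3 - <<'E'
from h import *
a=cv2.imread("pics/top0.png"); print(a[188:199,243:255].reshape(-1,3)[::7].tolist())
t=cv2.imread("pics/top_tip2.png"); print("tip x1.5", t[188:199,243:255].reshape(-1,3)[::7].tolist())
for e in (-28,-31,-34): held(e,[.565,.068,.058])
E
```

```text
[[66, 66, 67], [69, 72, 64], [80, 89, 71], [68, 78, 62], [74, 85, 63], [41, 42, 41], [44, 52, 35], [83, 89, 73], [55, 59, 48], [82, 90, 69], [47, 45, 36], [57, 62, 49], [85, 96, 73], [57, 65, 50], [92, 101, 81], [41, 38, 41], [61, 64, 56], [45, 45, 44], [42, 42, 42]]
tip x1.5 [[46, 63, 66], [33, 54, 54], [44, 66, 66], [40, 58, 58], [39, 63, 64], [18, 48, 46], [45, 60, 64], [51, 68, 69], [45, 62, 62], [36, 60, 58], [45, 66, 64], [40, 60, 63], [32, 58, 63], [40, 64, 63], [58, 76, 80], [45, 63, 60], [51, 72, 70], [34, 58, 60], [44, 64, 66]]
el -28 tcp [0.5715 0.0074 0.0801] shift [-0.1234  0.027   0.0747] turn [ 0.0015 -0.0326 -0.0012]
el -31 tcp [0.5713 0.0087 0.0833] shift [-0.4616  0.0262  0.0993] turn [ 0.0017 -0.0849 -0.0009]
el -34 tcp [0.5711 0.01   0.0864] shift [-0.8006  0.0252  0.1061] turn [ 0.0019 -0.1373 -0.0005]
```

Request:
arm_command(series=[[[-0.1,0,0.1],[0.001,-0.033,-0.001],4.0],[[-0.3,0,0.1],[0.001,-0.06,-0.001],4.0],[[-0.5,0,0.1],[0.002,-0.085,-0.001],4.0],[[-0.5,0,0.1],[0.002,-0.085,-0.001],4.0],[[-0.5,0,0.1],[0.002,-0.085,-0.001],4.0],[[-0.5,0,0.1],[0.002,-0.085,-0.001],4.0],[[-0.5,0,0.1],[0.002,-0.085,-0.001],4.0],[[-0.5,0,0.1],[0.002,-0.085,-0.001],4.0]])

```text
time: 9.0
eef_pos: [0.571, 0.0087, 0.0836]
tcp_rot: [0.653, 0.327, 0.373, -0.573]
force: [-0.8, -0.4, -0.9]
finger_gap: 0.0497
```

```bash
sed -i 's/("top","wrist")/("wrist","scene")/' mint.py; python3 mint.py tip3; python3 -c "
from h import *
for e in (-34,-37,-40): held(e,[.565,.068,.058])"
```

```text
9.0 [0.571  0.0087 0.0836] 0.04969673484727153 [-0.7753 -0.4071 -0.9193] mouth [0.5647 0.068  0.0583] el -30.480258403972996
scene mint at [383.15 211.85] area 80 world z=.02 [0.5595 0.1744 0.02  ]
scene mint at [395.0645 212.    ] area 31 world z=.02 [0.5799 0.2089 0.02  ]
el -34 tcp [0.5711 0.01   0.0864] shift [-0.3043  0.0282  0.0261] turn [-0.0002 -0.0523  0.0007]
el -37 tcp [0.5709 0.0116 0.0894] shift [-0.643   0.0268  0.044 ] turn [ 0.     -0.1046  0.0011]
el -40 tcp [0.5707 0.0133 0.0923] shift [-0.9821  0.0253  0.0442] turn [ 0.0003 -0.157   0.0015]
```

Two separate mint blobs now show in the scene camera: (383,212) at about (0.56, 0.174) and pacifier2 at (395,212). I check them in a crop.

```bash
python3 - <<'E'
from h import *
a=cv2.imread("pics/scene_tip3.png"); cv2.imwrite("pics/crop2.png",cv2.resize(a[150:250,280:440],None,fx=4,fy=4,interpolation=cv2.INTER_CUBIC))
# way back: same mouth, tilted up, then high, then above the rest
held(-5,[.565,.06,.10]); held(20,[.55,-.02,.22]); held(40,MOUTH-.09*TX)
E
```

```text
el -5 tcp [ 0.572  -0.0043  0.0966] shift [-0.455  -0.0699  1.7828] turn [-0.0024  0.4538 -0.0032]
el 20 tcp [ 0.556  -0.0769  0.1895] shift [-4.9249 -2.6042 12.5198] turn [-0.0043  0.8902 -0.0066]
el 40 tcp [ 0.5356 -0.2102  0.1736] shift [ 3.0193 -6.3587 22.8677] turn [-0.0059  1.2392 -0.0093]
```

View pics/crop2.png

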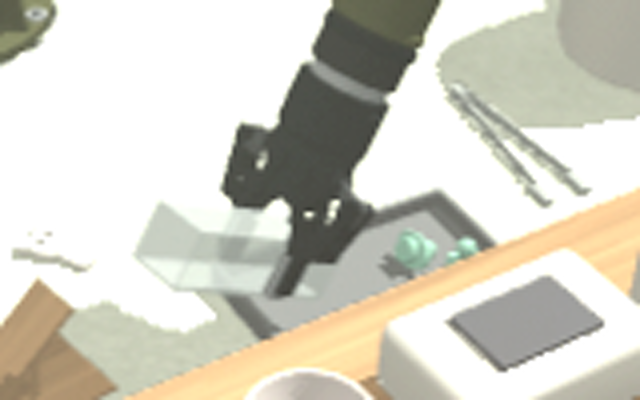

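Picture 8: the case is empty and tilted, the pacifier lies in the tray at crop (412,250), pacifier2 is still at (465,248). I carry the case back above the rest.

Request:
arm_command(series=[[[-2,0,1],[0,0.1,0],4.0],[[-3,0,1.5],[0,0.25,0],4.0],[[-4,-1,4],[0,0.42,0],4.0],[[-5,-2,8],[-0.002,0.6,-0.004],4.0],[[-5,-2.6,12.5],[-0.004,0.78,-0.006],4.0],[[-3,-4,16],[-0.005,0.95,-0.008],4.0],[[0,-5.2,20],[-0.005,1.1,-0.009],4.0],[[3,-6.4,22.9],[-0.006,1.239,-0.009],4.0],[[3,-6.4,22.9],[-0.006,1.239,-0.009],4.0],[[3,-6.4,22.9],[-0.006,1.239,-0.009],4.0]])

```text
time: 10.35
eef_pos: [0.5352, -0.2106, 0.173]
tcp_rot: [0.313, 0.596, 0.686, -0.278]
force: [0.9, -0.1, -0.0]
finger_gap: 0.0497
```

```bash
sed -i 's/("wrist","scene")/("wrist","top")/' mint.py; python3 mint.py back1; python3 -c "
from h import *
held(40,MOUTH-.09*TX); held(40,MOUTH-.02*TX);held(40,MOUTH)
a=cv2.imread('pics/wrist_back1.png'); b=cv2.imread('pics/top_back1.png')
b=cv2.resize(b[150:250,225:425],(640,320),interpolation=cv2.INTER_CUBIC)
cv2.imwrite('pics/crop3.png',cv2.resize(np.vstack([a,b]),None,fx=.83,fy=.83))"
```

```text
10.35 [ 0.5352 -0.2106  0.173 ] 0.04966807992150241 [ 0.928  -0.0645 -0.0071] mouth [ 0.5312 -0.1674  0.2212] el 40.54212085348459
wrist mint at [382.1362   6.0174] area 345 world z=.02 [0.561  0.1696 0.02  ]
wrist mint at [405.7857   1.5   ] area 56 world z=.02 [0.5905 0.1822 0.02  ]
top mint at [247.7108 192.3614] area 83 world z=.02 [0.5939 0.2065 0.02  ]
top mint at [255.8434 202.4699] area 83 world z=.02 [0.5611 0.1805 0.02  ]
el 40 tcp [ 0.5356 -0.2102  0.1736] shift [ 0.1191 -0.0468  0.1966] turn [ 0.0033  0.0027 -0.0008]
el 40 tcp [ 0.5293 -0.1656  0.12  ] shift [ 7.1189 -0.0218  0.2413] turn [ 0.0033  0.0027 -0.0008]
el 40 tcp [ 0.5276 -0.1529  0.1046] shift [ 9.1189 -0.0147  0.2541] turn [ 0.0033  0.0027 -0.0008]
```

View pics/crop3.png

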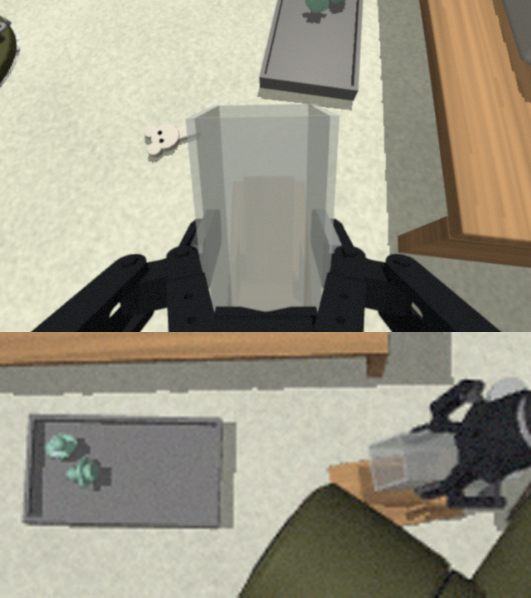

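Picture 9: the case sits in the grip exactly as before (mouth at the same pixels), and both pacifiers are in the tray at (0.594, 0.206) and (0.561, 0.180). The rest is below the case, and I lower it.

Request:
arm_command(series=[[[3,0,0.2],[0,0,0],4.0],[[6,0,0.2],[0,0,0],4.0],[[7.1,0,0.2],[0,0,0],4.0],[[7.1,0,0.2],[0,0,0],4.0],[[7.1,0,0.2],[0,0,0],4.0]])

```text
time: 11.08
eef_pos: [0.5296, -0.166, 0.1204]
tcp_rot: [0.314, 0.596, 0.685, -0.277]
force: [-0.3, 3.2, 2.3]
finger_gap: 0.0495
```

```bash
python3 -c "
from h import *
print(env.get_obs()['force']);held(40,MOUTH)"
```

```text
[-0.2869  3.2401  2.312 ]
el 40 tcp [ 0.5276 -0.1529  0.1046] shift [ 2.0684 -0.0133  0.0124] turn [ 0.0017  0.0007 -0.0016]
```

Request:
arm_command(series=[[[0.8,0,-0.15],[0,0,0],4.0],[[1.5,0,-0.15],[0,0,0],4.0],[[1.9,0,-0.1],[0,0,0],4.0],[[1.9,0,-0.1],[0,0,0],4.0],[[1.9,0,-0.1],[0,0,0],4.0]])

```text
time: 11.7
eef_pos: [0.5268, -0.1531, 0.1046]
tcp_rot: [0.313, 0.595, 0.686, -0.278]
force: [0.5, 0.5, 0.4]
finger_gap: 0.0496
```

```bash
python3 -c "
from h import *
print(env.get_obs()['force']);held(40,MOUTH)"
```

```text
[0.5375 0.4913 0.4456]
el 40 tcp [ 0.5276 -0.1529  0.1046] shift [ 0.0076  0.081  -0.0159] turn [ 0.0002 -0.0001  0.0002]
```

Home within 1 mm at low force. I open and back straight out.

Request:
arm_command(series=[[[0,0,0],[0,0,0],8.5],[[0,0,0],[0,0,0],8.5],[[0,0,0],[0,0,0],8.5],[[0,0,0],[0,0,0],8.5],[[0,0,0],[0,0,0],8.5],[[-3,0,0],[0,0,0],8.5],[[-8,0,0],[0,0,0],8.5],[[-13,0,0],[0,0,0],8.5],[[-18,0,0],[0,0,0],8.5],[[-18,0,0],[0,0,0],8.5]])

```text
time: 12.95
eef_pos: [0.545, -0.2717, 0.2441]
tcp_rot: [0.316, 0.596, 0.684, -0.278]
force: [0.1, 0.6, -0.9]
finger_gap: 0.0848
```

```bash
sed -i 's/("wrist","top")/("wrist","top","scene")/' mint.py; python3 mint.py rel1; python3 - <<'E'
from h import *
# compare case with the first scene picture
a=cv2.imread("pics/scene0.png").astype(float)*1.5; b=cv2.imread("pics/scene_rel1.png").astype(float)
d=np.abs(np.clip(a,0,255)-b).max(2)[185:275,235:330]; print("scene diff case area >40:",(d>40).sum(),"mean",d.mean())
# shelf front edge, top view, column scan: brown -> shadow
t=eyes.camera_model("top"); im=cv2.imread("pics/top0.png").astype(int)
ed=[]
for u in range(215,362,10):
    c=im[140:172,u]; br=c[:,2]-c[:,0]; v=140+np.where(br>25)[0].max(); ed.append((u,v+.5))
print(ed)
E
```

```text
12.95 [ 0.545  -0.2717  0.2441] 0.08479286204463014 [ 0.1447  0.6135 -0.9411] mouth [ 0.5408 -0.2283  0.2921] el 40.26443598185973
wrist mint at [391.3603   7.1324] area 272 world z=.02 [0.5922 0.2004 0.02  ]
wrist mint at [369.687  15.061] area 377 world z=.02 [0.5599 0.178  0.02  ]
top mint at [247.5976 192.439 ] area 82 world z=.02 [0.5937 0.2069 0.02  ]
top mint at [255.8706 202.3882] area 85 world z=.02 [0.5614 0.1804 0.02  ]
scene mint at [383.2875 211.85  ] area 80 world z=.02 [0.5597 0.1748 0.02  ]
scene mint at [395.2    211.9667] area 30 world z=.02 [0.58   0.2094 0.02  ]
scene diff case area >40: 501 mean 14.46654970760234
[(215, np.float64(161.5)), (225, np.float64(161.5)), (235, np.float64(161.5)), (245, np.float64(161.5)), (255, np.float64(160.5)), (265, np.float64(160.5)), (275, np.float64(160.5)), (285, np.float64(159.5)), (295, np.float64(159.5)), (305, np.float64(159.5)), (315, np.float64(158.5)), (325, np.float64(158.5)), (335, np.float64(158.5)), (345, np.float64(158.5)), (355, np.float64(157.5))]
```

```bash
python3 - <<'E'
from h import *
a=cv2.convertScaleAbs(cv2.imread("pics/scene0.png"),alpha=1.5); b=cv2.imread("pics/scene_rel1.png"); w=cv2.imread("pics/wrist_rel1.png")
cr=lambda i:cv2.resize(i[185:275,235:335],(320,288),interpolation=cv2.INTER_CUBIC)
cv2.imwrite("pics/crop4.png",cv2.resize(np.vstack([w[:],np.hstack([cr(a),cr(b)])]),None,fx=.85,fy=.85))
t=eyes.camera_model("top")
for u,v in ((215,161.8),(355,157.8)): print("shelf lower edge",onz(t,(u,v),.095))
E
```

```text
shelf lower edge [0.6751 0.2948 0.095 ]
shelf lower edge [ 0.6799 -0.1307  0.095 ]
```

View pics/crop4.png

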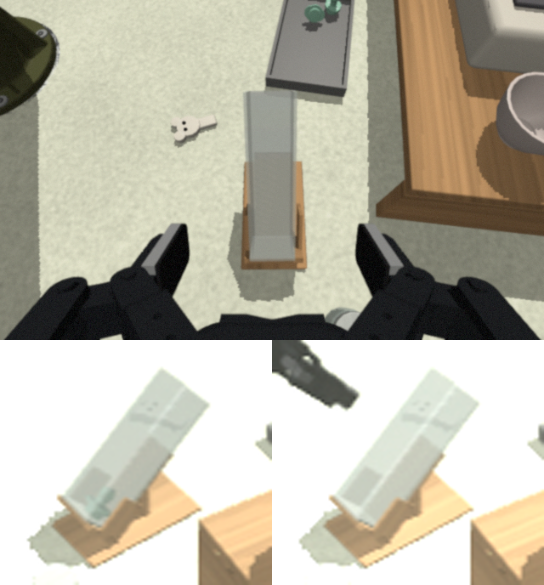

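Picture 10: the case lies in the rest exactly as in the first picture (lower crops match, now without a pacifier), and both pacifiers are in the tray. The shelf front edge is near x = 0.677 at y = 0.13.
Next I push the tray's near side with the fingers 4 cm apart, first with the tool vertical, then tilted so that the gripper body stays clear of the shelf.

```bash
python3 - <<'E'
from h import *
ty=np.array([.038,.999,0])
go([.50,-.15,.31],[0,0,-1],RX)
go([.425,.128,.30],[0,0,-1],ty)
t=eyes.camera_model("top"); im=cv2.imread("pics/top_rel1.png"); im=cv2.resize(im[170:235,225:320],None,fx=8,fy=8,interpolation=cv2.INTER_CUBIC)
# tray: grey dark mask
raw=cv2.imread("pics/top_rel1.png"); g=raw.max(2); k=((g<105)&(raw.max(2).astype(int)-raw.min(2)<16)).astype(np.uint8); k[:170]=0;k[235:]=0;k[:,:225]=0;k[:,318:]=0
c=max(cv2.findContours(k,cv2.RETR_EXTERNAL,cv2.CHAIN_APPROX_NONE)[0],key=cv2.contourArea)
print(cv2.minAreaRect(c)); print([onz(t,p,.015) for p in cv2.boxPoints(cv2.minAreaRect(c))])
E
```

```text
t 13.10 pos [ 0.5436 -0.2684  0.2406] q [-0.6867  0.7882  0.4832  1.8311  0.4521  0.6167] gap 0.08506560337079724 F [-0.8315 -0.0691 -0.4765]
shift cm [  2.763   -2.7646 -13.8547] turn [-0.0054 -0.708   0.0076]
t 13.10 pos [ 0.5436 -0.2684  0.2406] q [-0.6867  0.7882  0.4832  1.8311  0.4521  0.6167] gap 0.08506560337079724 F [-0.8315 -0.0691 -0.4765]
shift cm [ 22.1234  -6.3826 -34.8826] turn [-1.3359 -0.5935 -0.4858]
((270.4530029296875, 201.16201782226562), (70.33120727539062, 37.20859909057617), 1.2453644275665283)
[array([0.5105, 0.2465, 0.015 ]), array([0.6299, 0.2462, 0.015 ]), array([0.621 , 0.0227, 0.015 ]), array([0.5021, 0.026 , 0.015 ])]
```

Request:
arm_command(series=[[[-4.5,0,-4],[0,0,0],4.0],[[-3,-1,-8],[0,-0.2,0],4.0],[[0,-2,-11],[0,-0.4,0],4.0],[[2.8,-2.8,-13.9],[-0.005,-0.708,0.008],4.0],[[2.8,-2.8,-13.9],[-0.005,-0.708,0.008],4.0],[[2.8,-2.8,-13.9],[-0.005,-0.708,0.008],4.0]])

```text
time: 13.85
eef_pos: [0.4983, -0.1463, 0.3109]
tcp_rot: [0.535, 0.463, 0.534, -0.462]
force: [-0.1, 0.3, 0.4]
finger_gap: 0.0398
```

```bash
python3 -c "
from h import *
go([.43,.125,.20],[0,0,-1],[.038,.999,0])"
```

```text
t 13.85 pos [ 0.4983 -0.1463  0.3109] q [-0.2857  0.1411 -0.1237  1.3042  0.0001  1.1403] gap 0.03977517631037129 F [-0.1139  0.2844  0.4499]
shift cm [ 11.0699  -2.865  -27.8421] turn [-1.388   0.0017 -0.001 ]
```

Request:
arm_command(series=[[[0,0,-6],[-0.18,0,0],4.0],[[0,-1,-12],[-0.36,0,0],4.0],[[2,-2,-18],[-0.54,0,0],4.0],[[5,-2.5,-24],[-0.72,0,0],4.0],[[11,-2.9,-27.8],[-1.388,0.002,-0.001],4.0],[[11,-2.9,-27.8],[-1.388,0.002,-0.001],4.0],[[11,-2.9,-27.8],[-1.388,0.002,-0.001],4.0],[[11,-2.9,-27.8],[-1.388,0.002,-0.001],4.0],[[11,-2.9,-27.8],[-1.388,0.002,-0.001],4.0],[[11,-2.9,-27.8],[-1.388,0.002,-0.001],4.0]])

```text
time: 15.1
eef_pos: [0.4326, 0.1209, 0.1998]
tcp_rot: [0.706, 0.016, 0.708, -0.016]
force: [0.2, -0.5, 0.1]
finger_gap: 0.0398
```

```bash
python3 -c "
from h import *
go([.43,.125,.026],[0,0,-1],[.038,.999,0])"
```

```text
t 15.10 pos [0.4326 0.1209 0.1998] q [ 0.272   0.0609 -0.4693  1.0433  0.0006  0.3185] gap 0.0398283537001179 F [ 0.1683 -0.537   0.0511]
shift cm [17.3835  0.4055 -0.2291] turn [-0.0085 -0.0028  0.0002]
```

Request:
arm_command(series=[[[6,0.4,-0.2],[-0.008,-0.003,0],4.0],[[12,0.4,-0.2],[-0.008,-0.003,0],4.0],[[16,0.4,-0.2],[-0.008,-0.003,0],4.0],[[17.3,0.4,-0.2],[-0.008,-0.003,0],4.0],[[17.3,0.4,-0.2],[-0.008,-0.003,0],4.0],[[17.3,0.4,-0.2],[-0.008,-0.003,0],4.0]])

```text
time: 15.85
eef_pos: [0.4323, 0.1258, 0.0291]
tcp_rot: [0.709, 0.013, 0.705, -0.013]
force: [-0.2, -0.6, 0.4]
finger_gap: 0.0399
```

```bash
python3 -c "
from h import *
go([.585,.125,.026],[0,0,-1],[.015,.999,0])"
```

```text
t 15.85 pos [0.4323 0.1258 0.0291] q [ 0.2837  0.2492 -0.6965  0.6203 -0.0009  0.32  ] gap 0.0398878322735476 F [-0.1929 -0.5796  0.353 ]
shift cm [ 0.3843  0.4757 15.2563] turn [-0.0212  0.0049 -0.0006]
```

Request:
arm_command(series=[[[0.2,0.4,1.5],[0,0,0],4.0],[[0.3,0.5,3],[0,0,0],4.0],[[0.3,0.5,4.5],[0,0,0],4.0],[[0.3,0.5,5.5],[0,0,0],4.0],[[0.3,0.5,7],[-0.005,0,0],4.0],[[0.3,0.5,8.5],[-0.01,0,0],4.0],[[0.3,0.5,10],[-0.015,0,0],4.0],[[0.3,0.5,11.5],[-0.02,0,0],4.0],[[0.3,0.5,13],[-0.02,0,0],4.0],[[0.3,0.5,13],[-0.02,0,0],4.0]])

```text
time: 17.1
eef_pos: [0.563, 0.1258, 0.0252]
tcp_rot: [0.709, 0.006, 0.705, -0.006]
force: [-0.5, -0.1, -0.0]
finger_gap: 0.0398
```

```bash
cat > tray.py <<'E'
from h import *
import sys
t=eyes.camera_model("top"); raw=eyes.read_camera("top"); cv2.imwrite(f"pics/top_{sys.argv[1]}.png",cv2.convertScaleAbs(raw,alpha=1.5)); cv2.imwrite(f"pics/wr_{sys.argv[1]}.png",cv2.convertScaleAbs(eyes.read_camera("wrist"),alpha=1.5))
o=env.get_obs(); print(o["time"],o["eef_pos"],"F",o["force"])
a=raw.astype(int); k=((a[...,1]-a[...,2]>10)&(a[...,1]-a[...,0]>0)&(a[...,1]>45)).astype(np.uint8); k[:120]=0
c,l,s,ce=cv2.connectedComponentsWithStats(k)
for i in range(1,c):
    if s[i,4]>10 and 200<ce[i][0]<330: print("mint",ce[i],s[i,4],onz(t,ce[i],.02))
E
python3 tray.py p1; python3 -c "
from h import *
go([.585,.125,.026],[0,0,-1],[.0,.999,0])
a=cv2.imread('pics/top_p1.png'); b=cv2.imread('pics/wr_p1.png')
cv2.imwrite('pics/crop5.png',np.vstack([cv2.resize(a[140:240,210:370],(480,300),interpolation=cv2.INTER_CUBIC),cv2.resize(b,(480,300))]))"
```

```text
17.2 [0.5612 0.1257 0.0249] F [0.2064 0.1931 0.7614]
t 17.20 pos [0.5612 0.1257 0.0249] q [ 0.2208  0.4491 -0.4024  0.7167 -0.0009  0.2368] gap 0.03983051392496973 F [0.2064 0.1931 0.7614]
shift cm [-0.101  -0.0297  2.3853] turn [-0.016   0.0027  0.0003]
```

View pics/crop5.png

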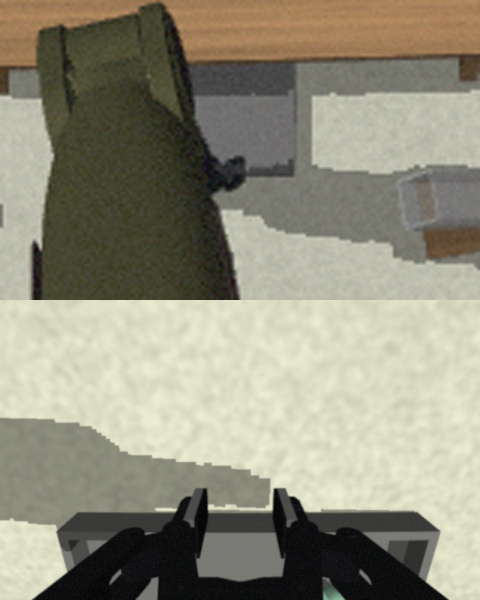

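Picture 11: the tray's near wall (crop row about 512-530, corners at u 58 and 440) is square to the fingers, nearly centred, and partly under the shelf. I back off, tilt the tool 40° forward and finish the push.

```bash
python3 -c "
from h import *
t=eyes.camera_model('top'); print('near right corner',onz(t,(308.3,198.7),.005))
go([.50,.131,.06],[.643,.007,-.766],[-.011,1,0])
go([.52,.131,.023],[.643,.007,-.766],[-.011,1,0])"
```

```text
near right corner [0.5732 0.0163 0.005 ]
t 17.20 pos [0.5612 0.1257 0.0249] q [ 0.2208  0.4491 -0.4024  0.7167 -0.0009  0.2368] gap 0.03983051392496973 F [0.2064 0.1931 0.7614]
shift cm [-3.5238  0.4333 -6.1141] turn [-0.0257 -0.6956  0.0097]
t 17.20 pos [0.5612 0.1257 0.0249] q [ 0.2208  0.4491 -0.4024  0.7167 -0.0009  0.2368] gap 0.03983051392496973 F [0.2064 0.1931 0.7614]
shift cm [ 0.1815  0.4665 -4.1243] turn [-0.0257 -0.6956  0.0097]
```

Request:
arm_command(series=[[[0,0,-3],[0,0,0],4.0],[[-2,0.2,-6],[0,0,0],4.0],[[-3.5,0.4,-6.1],[0,-0.18,0],4.0],[[-3.5,0.4,-6.1],[0,-0.36,0],4.0],[[-3.5,0.4,-6.1],[-0.026,-0.54,0.01],4.0],[[-3.5,0.4,-6.1],[-0.026,-0.696,0.01],4.0],[[-3.5,0.4,-6.1],[-0.026,-0.696,0.01],4.0],[[-3.5,0.4,-6.1],[-0.026,-0.696,0.01],4.0],[[-3.5,0.4,-6.1],[-0.026,-0.696,0.01],4.0]])

```text
time: 18.32
eef_pos: [0.5361, 0.1506, 0.0808]
tcp_rot: [0.894, -0.008, 0.448, -0.006]
force: [-0.5, 0.8, -0.8]
finger_gap: 0.0399
```

```bash
python3 -c "
from h import *
go([.52,.131,.024],[.643,.007,-.766],[-.011,1,0])"
```

```text
t 18.32 pos [0.5361 0.1506 0.0808] q [ 0.4216  0.0826 -1.0256 -0.1288 -0.2642  0.3382] gap 0.039885191224157714 F [-0.5082  0.7703 -0.7633]
shift cm [ 3.6268 -1.8556 -4.7032] turn [ 0.0004 -0.0574  0.0245]
```

The tilted pose there is at the elbow's limit (q3 = -1.026). A steeper tilt slightly farther out should work.

```bash
python3 -c "
from h import *
X=lambda a:[np.cos(np.radians(a)),.011*np.cos(np.radians(a)),-np.sin(np.radians(a))]
go([.545,.131,.05],X(62),[-.011,1,0])
go([.545,.131,.025],X(62),[-.011,1,0])"
```

```text
t 18.32 pos [0.5361 0.1506 0.0808] q [ 0.4216  0.0826 -1.0256 -0.1288 -0.2642  0.3382] gap 0.039885191224157714 F [-0.5082  0.7703 -0.7633]
shift cm [ 3.0383 -1.8963 -1.1448] turn [-0.0022  0.1522  0.0245]
t 18.32 pos [0.5361 0.1506 0.0808] q [ 0.4216  0.0826 -1.0256 -0.1288 -0.2642  0.3382] gap 0.039885191224157714 F [-0.5082  0.7703 -0.7633]
shift cm [ 5.0416 -1.8476 -2.6396] turn [-0.0022  0.1522  0.0245]
```

Request:
arm_command(series=[[[0.5,-1,-1.2],[0,0.1,0.02],4.0],[[2,-1.9,-1.1],[-0.002,0.152,0.025],4.0],[[3,-1.9,-1.1],[-0.002,0.152,0.025],4.0],[[3,-1.9,-1.1],[-0.002,0.152,0.025],4.0]])

```text
time: 18.82
eef_pos: [0.5453, 0.1313, 0.0501]
tcp_rot: [0.857, -0.002, 0.515, 0.005]
force: [0.1, 1.6, 0.7]
finger_gap: 0.0401
```

```bash
python3 -c "
from h import *
X=lambda a:[np.cos(np.radians(a)),.011*np.cos(np.radians(a)),-np.sin(np.radians(a))]
go([.545,.131,.025],X(62),[-.011,1,0])
go([.60,.131,.025],X(56),[-.011,1,0])"
```

```text
t 18.82 pos [0.5453 0.1313 0.0501] q [ 0.3148  0.1599 -0.9195  0.0207 -0.1407  0.2704] gap 0.04011331152458255 F [0.1218 1.5636 0.6839]
shift cm [ 2.1988 -0.0311 -1.2093] turn [-0.0005  0.001  -0.0005]
t 18.82 pos [0.5453 0.1313 0.0501] q [ 0.3148  0.1599 -0.9195  0.0207 -0.1407  0.2704] gap 0.04011331152458255 F [0.1218 1.5636 0.6839]
shift cm [ 4.7857 -0.0904  3.644 ] turn [-0.0006 -0.1037 -0.0005]
```

Request:
arm_command(series=[[[1.2,0,-0.6],[0,0,0],4.0],[[2.2,0,-1.2],[0,0,0],4.0],[[2.2,0,-1.2],[0,0,0],4.0],[[2.9,0,0.1],[0,0,0],4.0],[[3.6,0,1.4],[0,0,0],4.0],[[4.3,0,2.7],[0,0,0],4.0],[[4.9,0,3.9],[0,0,0],4.0],[[5.5,0,5],[0,0,0],4.0],[[5.5,0,5],[0,0,0],4.0]])

```text
time: 19.95
eef_pos: [0.6182, 0.1329, 0.0273]
tcp_rot: [0.858, -0.002, 0.513, 0.005]
force: [-0.2, -0.8, -0.7]
finger_gap: 0.0403
```

```bash
python3 -c "
from h import *
X=lambda a:[np.cos(np.radians(a)),.011*np.cos(np.radians(a)),-np.sin(np.radians(a))]
for x,a in ((.615,50),(.64,50),(.672,50)): go([x,.131,.023],X(a),[-.011,1,0])"; python3 tray.py p2
```

```text
t 19.95 pos [0.6182 0.1329 0.0273] q [ 0.2716  0.3093 -0.7915 -0.0097 -0.1209  0.2314] gap 0.04032340009698896 F [-0.2    -0.8359 -0.7408]
shift cm [ 0.2258 -0.1845 -0.4885] turn [-0.0009 -0.2047 -0.0015]
t 19.95 pos [0.6182 0.1329 0.0273] q [ 0.2716  0.3093 -0.7915 -0.0097 -0.1209  0.2314] gap 0.04032340009698896 F [-0.2    -0.8359 -0.7408]
shift cm [ 1.4099 -0.2121  1.713 ] turn [-0.0009 -0.2047 -0.0015]
t 19.95 pos [0.6182 0.1329 0.0273] q [ 0.2716  0.3093 -0.7915 -0.0097 -0.1209  0.2314] gap 0.04032340009698896 F [-0.2    -0.8359 -0.7408]
shift cm [ 2.9256 -0.2476  4.5311] turn [-0.0009 -0.2047 -0.0015]
20.05 [0.6166 0.1327 0.0268] F [-0.4962  0.1076 -0.1515]
mint [256.4    164.3429] 35 [0.6845 0.1801 0.02  ]
```

Request:
arm_command(series=[[[0,-0.1,-0.6],[0,-0.1,0],4.0],[[0.2,-0.1,-0.5],[-0.001,-0.205,-0.001],4.0],[[0.2,-0.1,-0.5],[-0.001,-0.205,-0.001],4.0],[[0.9,-0.1,0.8],[-0.001,-0.205,-0.001],4.0],[[1.6,-0.1,2.1],[-0.001,-0.205,-0.001],4.0],[[2.0,-0.1,3.0],[-0.001,-0.205,-0.001],4.0],[[2.4,-0.1,3.8],[-0.001,-0.205,-0.001],4.0],[[2.4,-0.1,3.8],[-0.001,-0.205,-0.001],4.0],[[2.4,-0.1,3.8],[-0.001,-0.205,-0.001],4.0],[[2.4,-0.1,3.8],[-0.001,-0.205,-0.001],4.0]])

```text
time: 21.3
eef_pos: [0.6609, 0.1322, 0.0233]
tcp_rot: [0.906, -0.003, 0.423, 0.005]
force: [-0.3, 0.4, 0.6]
finger_gap: 0.0401
```

```bash
python3 tray.py p3;  python3 -c "
from h import *
go([.673,.131,.022],[.643,.007,-.766],[-.011,1,0])"
```

```text
21.4 [0.6609 0.1323 0.0233] F [-0.4912 -0.6521  0.319 ]
t 21.40 pos [0.6609 0.1323 0.0233] q [ 0.2755  0.3811 -0.8965 -0.3858 -0.1679  0.204 ] gap 0.0399287781122163 F [-0.4912 -0.6521  0.319 ]
shift cm [ 0.8776 -0.1444  0.8435] turn [ 0.0008 -0.0021 -0.0006]
```

Request:
arm_command(series=[[[0.4,-0.1,0.4],[0,0,0],4.0],[[0.8,-0.1,0.8],[0,0,0],4.0],[[0.9,-0.1,0.85],[0,0,0],4.0],[[0.9,-0.1,0.85],[0,0,0],4.0],[[0.9,-0.1,0.85],[0,0,0],4.0]])

```text
time: 22.02
eef_pos: [0.6737, 0.1314, 0.022]
tcp_rot: [0.906, -0.003, 0.423, 0.005]
force: [-1.1, -0.1, -0.3]
finger_gap: 0.0397
```

```bash
python3 tray.py p4;  python3 -c "
from h import *
go([.60,.131,.06],[.643,.007,-.766],[-.011,1,0])"
```

```text
22.125 [0.6736 0.1314 0.022 ] F [ 0.0106 -0.3439 -0.5698]
t 22.12 pos [0.6736 0.1314 0.022 ] q [ 0.2668  0.398  -0.8705 -0.3782 -0.1626  0.1972] gap 0.04022292430874123 F [ 0.0106 -0.3439 -0.5698]
shift cm [-7.6351  0.0425 -3.2069] turn [ 0.0007 -0.0017 -0.0006]
```

Request:
arm_command(series=[[[-1,0,-1],[0,0,0],4.0],[[-2.5,0,-2.7],[0,0,0],4.0],[[-4.5,0,-3.2],[0,0,0],4.0],[[-7,0,-3],[0,0.1,0],4.0],[[-9,0,-3],[0,0.2,0],4.0],[[-9,0,-3],[0,0.2,0],4.0]])

```text
time: 22.88
eef_pos: [0.5945, 0.1311, 0.0748]
tcp_rot: [0.86, -0.003, 0.51, 0.005]
force: [1.6, 1.3, -0.1]
finger_gap: 0.04
```

```bash
python3 tray.py p5;  python3 -c "
from h import *
go([.50,.131,.15],[0.4,.0,-.9165],[-.011,1,0])
m=eyes.camera_model('wrist'); print([proj(m,p) for p in ([.6755,.245,.095],[.6785,.015,.095],[.69,.245,.0],[.69,.015,0])])"
```

```text
22.975 [0.5928 0.1306 0.0719] F [-0.757  -0.6167  0.1077]
t 22.98 pos [0.5928 0.1306 0.0719] q [ 0.2829  0.1888 -0.8135  0.0849 -0.1281  0.2393] gap 0.0398550083444603 F [-0.757  -0.6167  0.1077]
shift cm [-11.3023   0.1549  -4.4124] turn [ 0.0006  0.0874 -0.0052]
[array([522.0237, 398.3367]), array([112.7583, 398.8334]), array([465.5365, 268.4876]), array([168.7743, 266.803 ])]
```

Request:
arm_command(series=[[[-4,0,-1.5],[0,0.04,0],4.0],[[-8,0.1,-3],[0,0.087,0],4.0],[[-11.3,0.1,-4.4],[0,0.087,0],4.0],[[-11.3,0.1,-4.4],[0,0.087,0],4.0]])

```text
time: 23.48
eef_pos: [0.499, 0.1304, 0.1497]
tcp_rot: [0.836, -0.003, 0.548, 0.005]
force: [0.6, 1.1, -0.7]
finger_gap: 0.0398
```

```bash
python3 tray.py p6;  python3 -c "
from h import *
m=eyes.camera_model('wrist'); print([proj(m,p) for p in ([.6755,.245,.095],[.6785,.015,.095],[.69,.245,.0],[.69,.015,0],[.69,.245,.022])])
a=cv2.imread('pics/wr_p6.png'); b=cv2.imread('pics/top_p6.png')
cv2.imwrite('pics/crop6.png',np.vstack([a[100:],cv2.resize(b[120:240,190:430],(600,300),interpolation=cv2.INTER_CUBIC)[:, :600] if 0 else cv2.resize(b[130:230,200:413],(640,300),interpolation=cv2.INTER_CUBIC)]))"
```

```text
23.575 [0.4999 0.1303 0.1488] F [ 0.4651  0.0088 -0.6219]
[array([446.945 , 352.6484]), array([187.568 , 352.8284]), array([420.3504, 275.2737]), array([214.393 , 273.8155]), array([424.8254, 292.0321])]
```

View pics/crop6.png

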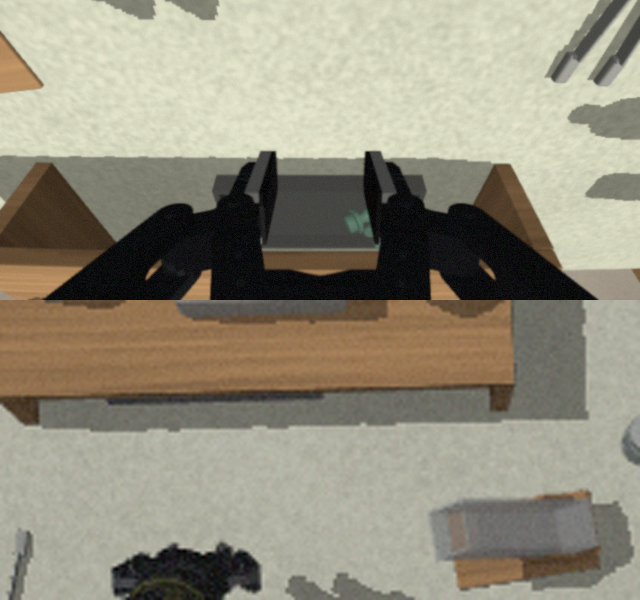

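Picture 12 (last): the tray's near base edge is at row 276 full-frame (u 216-424). The shelf's side panels meet the dresser at about (45,263) and (500,263), in front of it. In the top crop the case is still in its rest. I check this numerically.

```bash
python3 - <<'E'
from h import *
m=eyes.camera_model("wrist"); t=eyes.camera_model("top")
a=cv2.imread("pics/wr_p6.png").astype(int); g=a.sum(2)/3
print("panel feet",[onz(m,p,0) for p in ((42,263),(502,264))])
# near base edge of tray: strongest shadow->wall step along columns
for u in (222,228,234,290,320,350,405,412,418):
    c=g[265:290,u]; v=265+np.argmin(np.diff(c))+.5; print(u,v,onz(m,(u,v),0))
for u,v in ((236,163.5),(272,164.3),(306,162.5)): print("top",onz(t,(u,v),.022))
def mints(n,mm):
    im=cv2.imread(n).astype(int); k=((im[...,1]-im[...,2]>15)&(im[...,1]-im[...,0]>0)&(im[...,1]>60)).astype(np.uint8)
    c,l,s,ce=cv2.connectedComponentsWithStats(k)
    for i in range(1,c):
        if s[i,4]>15: print("mint",ce[i],s[i,4],s[i,:4],onz(mm,ce[i],.025))
mints("pics/wr_p6.png",m)
E
```

```text
panel feet [array([ 0.6751, -0.1735,  0.    ]), array([0.6697, 0.3306, 0.    ])]
222 274.5 [0.6911 0.0233 0.    ]
228 274.5 [0.691 0.03  0.   ]
234 274.5 [0.6909 0.0368 0.    ]
290 274.5 [0.6899 0.0993 0.    ]
320 274.5 [0.6895 0.1327 0.    ]
350 274.5 [0.6892 0.166  0.    ]
405 274.5 [0.6887 0.2275 0.    ]
412 274.5 [0.6886 0.2353 0.    ]
418 273.5 [0.6868 0.2417 0.    ]
top [0.6879 0.2449 0.022 ]
top [0.6832 0.1301 0.022 ]
top [0.6872 0.0219 0.022 ]
mint [358.3602 322.0624] 497 [344 308  29  29] [0.7469 0.1783 0.025 ]
mint [377.     346.2632] 19 [374 345   6   4] [0.807  0.2077 0.025 ]
```

```bash
python3 -c "
from workcell import env, job_done
o=env.get_obs(); print(o['time'],o['force'],o['eef_pos']); print(job_done())"
```

```text
23.575 [ 0.46514249  0.0087711  -0.62192287] [0.4999219  0.13034319 0.1487797 ]
the job is handed in; nothing more can be done
None
```

I tipped the pacifier into the tray, put the empty case back in its rest and let go. I then pushed the tray under the shelf with the fingers and handed the job in at about 23.6 s of robot time. No verdict came back.

**Tipping:** the pacifier came out somewhere between 26° and 30° below level, with the case's mouth about 58 mm above the dresser. It landed well inside the tray, beside pacifier2.

**Case:** after release it matches the first picture by eye in the scene and top views. It was within about 1 mm of its grasped pose before I opened the gripper.

**Tray:** in the last wrist picture its near edge is at x = 0.687 to 0.691. The shelf's front edge measured 0.670 to 0.675 at its feet there, and 0.675 to 0.680 in the top view. So the whole tray is about 9 to 17 mm behind the edge. The top view puts the tray edge a few mm nearer (0.683 to 0.688), still behind it.

**Pacifiers:** one shows clearly in the tray. Pacifier2 is mostly hidden behind a finger; a small mint patch fits its place in the tray, so I could not fully confirm it.

**Robot:** it ended clear of everything, with a wrist force under 1 N. On the way I had one unreachable pose: the first tilt for the push stopped at the elbow's limit, so I redid it farther out and steeper.

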